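# Put the patch roller away in its sliding-cover case

## Task

The patch job is done: slide back the cover of the wooden tool case, lay the knurled patch roller down flat in the case's wide bay without dropping it, and slide the cover fully shut again. Leave the other tools and tins where they are.

Things in the scene. Friction and masses are not known exactly. Their poses are not given: they have to be found in the camera images.
- case: Wooden tool case with sliding cover, screwed to the counter: 154 mm wide (own x), 218 long (own y), 62 high. Origin: centre of its underside; z up; own y within 0.3 rad of world y. The cover slides out along own +y over the low end wall (46 mm high) and shuts against the tall end wall (62 mm). Floor 8 mm thick, 40 mm clear under the cover. Inside, own y runs from -100 to 100 mm.
- wide_bay (a point): Floor of the case's wide bay, which is empty (own x -24 to 68 mm of the case; open from above to x = 63, where a side lip overhangs). The point is the middle of its width (case x 22 mm) and of the length open when the cover is fully back (open from y -100 to 66; point at y -17, z 8 mm). Axes as the case's.
- divider_top (a point): Middle of the top edge of the divider between the two bays: case x -27 mm, y 0, z 44 mm; 6 mm thick, along the case's y. On its -x side is the narrow bay (38 mm wide), which holds the tyre lever. Axes as the case's.
- cover (a joint): Sliding cover: 0 = fully shut; metres drawn back along the case's own +y, at most 0.17. Starts shut or up to 0.04 ajar. Friction 2.5 N plus 8 N per m/s; stays where it is left; hard stops at both ends. Plywood 142 x 213 x 7 mm, 180 g, top face 55 mm above the counter.
- cover_pull (a point): Middle of the dark wooden batten pull on top of the cover: 70 mm long along the case's x, 14 mm thick along the case's y (the sliding direction), 28 mm tall, from 55 to 83 mm above the counter; the point is at 69 mm. With the cover shut it is at case x = y = 0. Can be pinched across its 14 mm from above. Axes as the case's.
- roller_mid (a point): Middle of the patch roller: half-way along, 16 mm above what it lies on. Turned wooden handle, steel fork, knurled steel wheel; 140 mm long (own x), 40 mm wide over the fork, 32 mm high, 0.15 to 0.26 kg. Handle from x -70 to 20 mm, 28 mm thick at the middle. Lies flat right of the case, own x within 0.35 rad of world x, in any of three places in a row with the rasp and wire brush.
- roller_wheel (a point): Middle of the roller's knurled wheel, 54 mm from the roller's middle along own x, 16 mm up: 32 mm diameter, 30 mm wide, axle along own y, does not turn. Balance point of the roller: 10 to 20 mm from its middle towards the wheel. In the case the wheel may point to either end.
- rasp: Bystander: tyre rasp, 190 mm, wooden handle 28 mm thick and flat steel blade, beside the roller. Origin under its middle, along own x.
- wire_brush: Bystander: wooden wire brush, 200 x 26 x 34 mm, beside the roller. Origin under its middle, along own x.
- tyre_lever: Bystander: flat steel tyre lever, 177 mm, lying in the narrow bay of the case, 10 mm high. Origin under its middle, along own y.
- patch_tin: Bystander: round flat tin, 75 mm across, 35 mm high, behind the tools. Origin: centre of its underside.
- cement_can: Bystander: metal can, 60 mm across, 100 mm high, behind the tools. Origin: centre of its underside.
- torque_wrench: Bystander: torque wrench, 390 mm long along own y, 37 mm high, behind the case. Origin under its middle.

How it is judged:
By the outcome, as a careful person would: the job done as asked, in the order asked, and still so for the second after the job is handed in, with the robot touching nothing.
It also fails if it takes over 67 s, if anything falls off the work surface, if the arm or the gripper's body presses on something with over 40 N, if the wrist force passes 120 N, or if a joint passes its speed limit or range.

## Robot

A 6-joint arm with a two-finger parallel gripper is mounted at the origin on the work surface. World frame = base frame: x ahead of the robot, y to its left, z up, the work surface at z = 0. Lengths are in m, angles in rad, forces in N, time in s.
With the tool pointing down it reaches from about 0.425 to 0.95 m from the base axis. Payload 14.7 kg.
Tool frame: the origin (TCP) lies midway between the tips of the shut fingers; the grasp point (between the pads) lies 19 mm behind it (robot.tcp_to_grasp is the distance from the TCP to the grasp point, in m); z points along the fingers, y is the line along which they close (so a half turn about z gives the same grasp; the last joint's range is limited). The gripper opens to 85 mm and grips with 20 to 120 N. Pads are 22 mm wide; open, the fingers measure 114 mm over their backs; the gripper's body (76 mm by 85 mm) begins 54 mm behind the grasp point. The pads swing forward as they close: fully open they stand 13 mm farther back than shut.
Start: joints at [1.168, 0.48, 1.596, -0, 1.065, -0.047], TCP at [0.226, 0.609, 0.21] pointing down, gripper open.
Joint ranges: [-2.75, 2.75], [-0.82, 2.05], [0.23, 2.67], [-1.56, 4.7], [0.09, 2.69], [-2.92, 2.92]. Speed limits (rad/s): [1.89, 1.89, 2.39, 3.01, 3.01, 3.01].

## Interface

Orientations are given as a 3x3 rotation matrix whose columns are the frame's x, y, z axes.
In Python, from rig import robot, eyes gives the robot as it stands. The module is installed in compiled form; this text tells all that it offers.
- The arm moves only by the tool arm_command, never from a script. Its argument "motion" is a list that holds one entry, the list of rows, each a list of 7 numbers: the shift along the tool's x, y, z in units of 0.02 m (1.0 is 0.02 m), then the turn, a rotation vector about the tool's x, y, z in units of pi/2 rad (1.0 is pi/2 rad), then the closure, from 0 (fully open) to 1 (shut). In form: [[[tx, ty, tz, rx, ry, rz, hand], ...]]. A call has exactly 8 rows; each row shifts and turns the commanded pose from where the row before left it, along the tool's axes as they then stand; what a row does not reach is not made up. A row lasts 1/12 s, in which the tool goes at most 41.7 mm and 7.16 degrees, less where a joint would pass 70% of its speed; a pose out of reach is approached as far as the arm can. A call with a number of a shift or a turn outside -1 to 1 is refused whole. A call with a gripper value outside its range is refused whole. The fingers move at their own pace and stop on an object; the grip force is fixed at half the most. Time passes only in rows, so rows that do not move let the fingers close, or fill a call up. It gives the time, the measured TCP pose, the force, the opening and the grip force at its end, in the units of the state.
- robot.get_obs(): the state, without advancing time (a new reading comes with each control period).
- eyes.snapshot(name): name is "scene" or "top" or "wrist"; returns the picture (420x560x3 uint8, red, green, blue); there is no depth.
- eyes.calibration(name): a dict with "camera_matrix" (3x3 intrinsics, pixels), "cam_to_world" (4x4, takes a point from camera to world coordinates); the wrist camera has in their place "mount" (4x4, takes a point from camera to tool coordinates, whose origin is the TCP and whose axes are the flange's). Camera axes: x right, y down, z forward; pixel columns grow to the right and rows downward; lengths in m; the calibration is good to about 2 mm. A picture is of the moment at which its call begins: read the wrist's pose just before it. calibration takes no time and is no camera call.
- robot.close_job(): hands the job in; it is judged then, once.
Trained networks look in the newest picture that a camera, given by its name, has taken for a name from the list of things; names that differ only in an ending like _2 or _b are one class to them, and where a whole thing is asked for, a point or a joint stands for the part that bears it (a point fixed in the world has none). Each returns a list of dicts, best first, with "score" (0 to 1); they miss things now and then, are a little off and sometimes report something else, mostly with a low value. They report only what shows in the picture. A call takes as long as a camera call.
- eyes.regions_of(camera, thing): "region" (420x560 bool, what is visible of it) and "uv" ([column, row] in pixels, amid what is visible of it).
- eyes.landmark_of(camera, thing): "uv" ([column, row] in pixels: a listed point, or the origin of a listed thing).
The state is a dict: "time": time; "joints": joint angles; "dq": joint speeds; "joint_torque": joint torques, N m; "eef_pos": TCP position; "orientation": TCP orientation; "contact_force": force on the tool from outside, world axes, zero at the start; "wrist_torque": the same for the moment, N m; "grip_width": finger opening in m; "gripper_force": force on a finger pad.
Only numpy, scipy, OpenCV 4.12 (cv2) and the standard library are available. Lean on these libraries where they do the work, as an engineer would, in place of code of your own. Each camera call takes 0.05 s, during which the arm holds its last target. There are 200 camera calls.

## Working session

There is one attempt and no reset: what is moved stays moved. The work goes in short steps, Python scripts to look and compute and a tool call to move; the robot and the scene stay as the last step left them, time stands still between calls to the robot, and variables do not carry over. Pictures are saved under pics/ and viewed, at most 11 in all, crops included, and the job is handed in when it is done.

Besides the shell and the picture viewer there is one more tool, called as name(argument=value, ...), one argument or row to a line, values as JSON. arm_command: Moves the arm, as the interface text tells. Shifts and turns lie within -1 to 1; 1 stands for 0.02 m of shift or pi/2 rad of turn. Its arguments: {"type":"object","properties":{"motion":{"type":"array","items":{"type":"array","items":{"type":"array","items":{"type":"number","minimum":-1,"maximum":1}}}}},"required":["motion"]}

```bash
mkdir -p pics
cat > h.py <<'E'
import numpy as np, cv2
from rig import robot, eyes
def cam(name):
    c=eyes.calibration(name); K=np.array(c["camera_matrix"])
    if "mount" in c:
        o=robot.get_obs(); T=np.eye(4); T[:3,:3]=o["orientation"]; T[:3,3]=o["eef_pos"]; M=T@np.array(c["mount"])
    else: M=np.array(c["cam_to_world"])
    return K,M
def ray(name,uv,z):
    K,M=cam(name); d=M[:3,:3]@np.linalg.inv(K)@np.array([uv[0],uv[1],1.]); o=M[:3,3]
    return o+d*(z-o[2])/d[2]
def proj(name,P):
    K,M=cam(name); p=np.linalg.inv(M)@np.append(P,1); q=K@p[:3]; return q[:2]/q[2]
def snap(name,fn=None):
    im=eyes.snapshot(name)
    if fn: cv2.imwrite("pics/"+fn,cv2.cvtColor(im,cv2.COLOR_RGB2BGR))
    return im
def lm(name,thing,z):
    r=eyes.landmark_of(name,thing)
    for d in r[:2]: print(name,thing,round(d["score"],2),np.round(d["uv"],1),np.round(ray(name,d["uv"],z),4))
    return r
E
python3 - <<'E'
from h import *
a=snap("scene","s1.png"); b=snap("top","t1.png")
for n in ["top","scene"]:
    for t,z in [("case",0),("wide_bay",.008),("cover_pull",.069),("roller_mid",.016),("roller_wheel",.016),("rasp",0),("wire_brush",0),("patch_tin",0),("cement_can",0),("torque_wrench",0)]: lm(n,t,z)
o=robot.get_obs(); print(o["time"],o["eef_pos"],np.round(o["orientation"],3),o["grip_width"])
print(np.round(eyes.calibration("wrist")["mount"],3))
E
```

```text
top case 0.87 [213.  238.3] [0.5663 0.0484 0.    ]
top cover_pull 0.68 [209.2 232.2] [0.5711 0.0466 0.069 ]
top roller_mid 0.76 [402.9 260.5] [ 0.5031 -0.3851  0.016 ]
top roller_wheel 0.56 [401.  239.9] [ 0.5501 -0.384   0.016 ]
top rasp 0.7 [320.  257.9] [ 0.5148 -0.1985  0.    ]
top wire_brush 0.89 [366.2 275.5] [ 0.4721 -0.3026  0.    ]
top patch_tin 0.8 [301.3 170.2] [ 0.7246 -0.1618  0.    ]
top cement_can 0.89 [342.4 164.5] [ 0.7362 -0.2605  0.    ]
top torque_wrench 0.76 [189.5 152.5] [0.7753 0.1056 0.    ]
scene case 0.78 [337.3 190.1] [0.5615 0.0488 0.    ]
scene cover_pull 0.64 [337.3 168.6] [0.5598 0.0445 0.069 ]
scene roller_mid 0.63 [159.4 225.4] [ 0.5    -0.3959  0.016 ]
scene roller_wheel 0.98 [171.5 237.6] [ 0.5519 -0.3808  0.016 ]
scene roller_wheel 0.58 [408.9 235.6] [0.787  0.0946 0.016 ]
scene rasp 0.6 [242.5 206.4] [ 0.5087 -0.1935  0.    ]
scene wire_brush 0.63 [195.3 213. ] [ 0.4785 -0.3058  0.    ]
scene patch_tin 0.88 [291.8 261.7] [ 0.7249 -0.1656  0.    ]
scene cement_can 0.91 [251.3 282.5] [ 0.7373 -0.2651  0.    ]
scene cement_can 0.72 [407.2 237.8] [0.7796 0.0993 0.    ]
scene torque_wrench 0.95 [409.9 242.8] [0.7947 0.0948 0.    ]
1.1 [0.22638    0.60927292 0.20958428] [[-0.937  0.348 -0.   ]
 [ 0.348  0.937 -0.   ]
 [ 0.    -0.    -1.   ]] 0.08511956225615878
[[-0.001 -0.963 -0.271  0.069]
 [ 1.    -0.001 -0.001 -0.001]
 [ 0.    -0.271  0.963 -0.164]
 [ 0.     0.     0.     1.   ]]
```

View pics/t1.png

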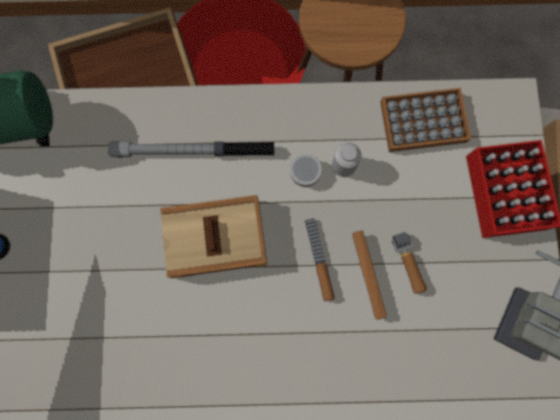

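View pics/s1.png

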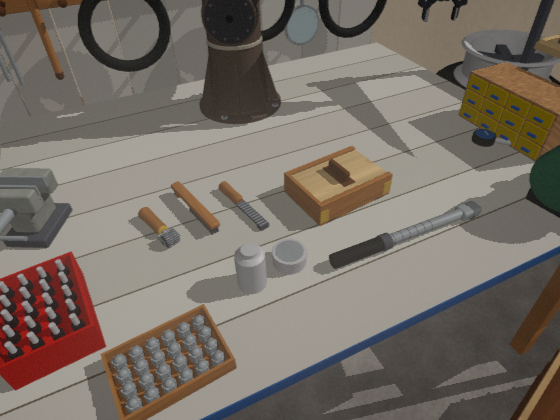

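The top view shows the case at about (213,238) and its pull at about (211,236). The roller is at about (408,263), with its wheel at (402,240) pointing away from the robot. The scene view agrees: case (338,182), roller (158,227). I'm moving above the pull to look closer.

arm_command(
  motion=[
    [[-1, -0.8, 0, 0, 0, 0, 0], [-1, -0.8, 0, 0, 0, 0, 0], [-1, -0.8, 0, 0, 0, 0, 0], [-1, -0.8, 0, 0, 0, 0, 0], [-1, -0.8, 0, 0, 0, 0, 0], [-1, -0.8, 0, 0, 0, 0, 0], [-1, -0.8, 0, 0, 0, 0, 0], [-1, -0.8, 0, 0, 0, 0, 0]],
  ],
)

```text
time: 1.77
eef_pos: [0.3323, 0.4325, 0.2097]
orientation: [[-0.937, 0.348, 0.0], [0.348, 0.937, 0.0], [-0.0, 0.0, -1.0]]
contact_force: [0.5, 0.4, 0.2]
grip_width: 0.0854
gripper_force: 0.0
```

arm_command(
  motion=[
    [[-1, -0.8, 0, 0, 0, 0, 0], [-1, -0.8, 0, 0, 0, 0, 0], [-1, -0.8, 0, 0, 0, 0, 0], [-1, -0.8, 0, 0, 0, 0, 0], [-1, -0.8, 0, 0, 0, 0, 0], [-1, -0.8, 0, 0, 0, 0, 0], [-1, -0.8, 0, 0, 0, 0, 0], [-1, -0.8, 0, 0, 0, 0, 0]],
  ],
)

```text
time: 2.43
eef_pos: [0.4377, 0.2568, 0.2098]
orientation: [[-0.937, 0.348, 0.0], [0.348, 0.937, 0.0], [-0.0, 0.0, -1.0]]
contact_force: [0.8, 0.8, 0.4]
grip_width: 0.0853
gripper_force: 0.0
```

arm_command(
  motion=[
    [[-1, -0.8, 0, 0, 0, 0, 0], [-1, -0.8, 0, 0, 0, 0, 0], [-1, -0.8, 0, 0, 0, 0, 0], [-1, -0.8, 0, 0, 0, 0, 0], [-1, -0.8, 0, 0, 0, 0, 0], [-1, -0.8, 0, 0, 0, 0, 0], [-1, -0.8, 0, 0, 0, 0, 0], [-1, -0.8, 0, 0, 0, 0, 0]],
  ],
)

```text
time: 3.1
eef_pos: [0.5432, 0.0809, 0.2097]
orientation: [[-0.937, 0.348, 0.0], [0.348, 0.937, 0.0], [-0.0, 0.0, -1.0]]
contact_force: [0.4, 0.3, -0.2]
grip_width: 0.0851
gripper_force: 0.0
```

arm_command(
  motion=[
    [[0, 0, 0, 0, 0, -0.075, 0], [0, 0, 0, 0, 0, -0.075, 0], [0, 0, 0, 0, 0, -0.075, 0], [0, 0, 0, 0, 0, -0.075, 0], [-0.22, -0.44, 0, 0, 0, 0, 0], [-0.22, -0.44, 0, 0, 0, 0, 0], [-0.22, -0.44, 0, 0, 0, 0, 0], [-0.22, -0.44, 0, 0, 0, 0, 0]],
  ],
)

```text
time: 3.77
eef_pos: [0.5649, 0.0481, 0.2097]
orientation: [[-0.994, -0.112, 0.0], [-0.112, 0.994, -0.0], [-0.0, -0.0, -1.0]]
contact_force: [1.0, 0.4, 0.5]
grip_width: 0.0854
gripper_force: 0.0
```

```bash
cat >> h.py <<'E'
def corners(cam_,thing,z):
    r=eyes.regions_of(cam_,thing)
    if not r: print("none",thing); return
    m=r[0]["region"].astype(np.uint8); c=max(cv2.findContours(m,0,2)[0],key=cv2.contourArea)[:,0,:]
    P=np.array([ray(cam_,p,z)[:2] for p in c]); 
    (cx,cy),(w,h),a=cv2.minAreaRect((P*1000).astype(np.float32))
    print(cam_,thing,round(r[0]["score"],2),"uv",np.round(r[0]["uv"],1),"rect c",round(cx,1),round(cy,1),"wh",round(w,1),round(h,1),"ang",round(a,2))
def st():
    o=robot.get_obs(); R=o["orientation"]
    print("t",round(o["time"],2),"p",np.round(o["eef_pos"],4),"yaw_y",round(np.arctan2(R[1,1],R[0,1]),4),"zz",np.round(R[:,2],3),"F",np.round(o["contact_force"],1),"w",round(o["grip_width"],4),"gf",round(o["gripper_force"],1))
E
python3 - <<'E'
from h import *
st()
snap("wrist","w1.png")
lm("wrist","cover_pull",.069);lm("wrist","case",0)
corners("wrist","cover_pull",.083);corners("wrist","cover",.055);corners("wrist","case",.062)
snap("top");lm("top","cover_pull",.069);corners("top","case",.06);corners("top","cover",.055)
E
```

```text
t 3.77 p [0.5649 0.0481 0.2097] yaw_y 1.683 zz [ 0. -0. -1.] F [1.  0.4 0.5] w 0.0854 gf 0.0
wrist cover_pull 0.58 [265.4 195.5] [0.5659 0.0386 0.069 ]
wrist case 0.59 [266.8 181.5] [0.5659 0.0391 0.    ]
wrist case 0.47 [ 39.2 100.4] [ 0.5102 -0.1933  0.    ]
wrist cover_pull 0.76 uv [269.2 186.9] rect c 558.5 45.6 wh 115.9 192.0 ang 6.45
wrist cover 0.67 uv [273.2 189.5] rect c 564.8 46.5 wh 128.1 211.6 ang 6.49
wrist case 0.44 uv [267.8 188.8] rect c 564.9 41.5 wh 153.8 217.6 ang 6.78
top cover_pull 0.85 [207.1 231.2] [0.5734 0.0512 0.069 ]
top case 0.86 uv [234.6 241.8] rect c 568.3 5.7 wh 158.9 149.1 ang 5.87
top cover 0.41 uv [302.5 170.3] rect c 712.6 -169.2 wh 70.4 70.4 ang 88.56
```

View pics/w1.png

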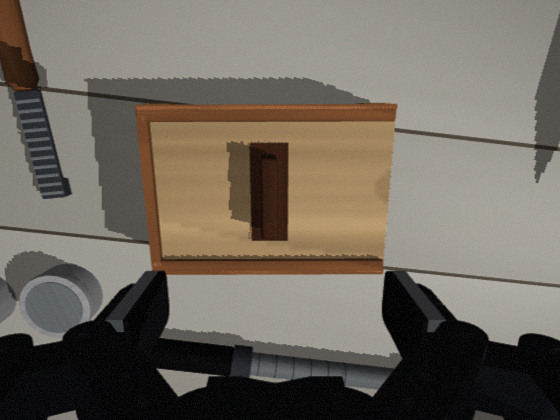

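The wrist view shows the case spanning about (138..396, 103..273). The tall wall is on the left and the cover is nearly shut. The pull is at about (250..288, 143..241), wider than I expected, so I'll enlarge it and segment its top face.

Run:
```python
from h import *
im=cv2.imread("pics/w1.png")
c=cv2.resize(im[130:255,215:300],None,fx=4.5,fy=4.5,interpolation=cv2.INTER_CUBIC)
cv2.imwrite("pics/w1c.png",cv2.convertScaleAbs(c,alpha=2.0))
print(im[190,240:300].sum(1))
y=np.array([-np.sin(.118),np.cos(.118)])
for u in (250,261,276,288):
    for z in (.055,.083):
        p=ray("wrist",(u,190),z); print(u,z,p, "case y",(p[:2]-[.565,.0415])@y)
```

```text
[225 235 229 230 230 220 225 244 233 213 143  74  68  67  64  60  61  56
  63  48  73  59  73  91 104 112 102  79 103 112 120 107  97 105 125 108
 110 108 101 106 115 109 115 101 104 102 106 180 324 406 416 412 403 403
 401 404 402 397 408 396]
250 0.055 [0.56437838 0.02619544 0.055     ] case y -0.015124948504217904
250 0.083 [0.55826384 0.02749344 0.083     ] case y -0.013116132524587489
261 0.055 [0.56324019 0.03605122 0.055     ] case y -0.005203716509021087
261 0.083 [0.55722575 0.03648235 0.083     ] case y -0.004067523931063823
276 0.055 [0.5616881  0.04949092 0.055     ] case y 0.008325250763728174
276 0.083 [0.55581018 0.04873996 0.083     ] case y 0.008271501059478253
288 0.055 [0.56044643 0.0602427  0.055     ] case y 0.01914843667132229
288 0.083 [0.55467773 0.05854607 0.083     ] case y 0.01814273207798218
```

View pics/w1c.png

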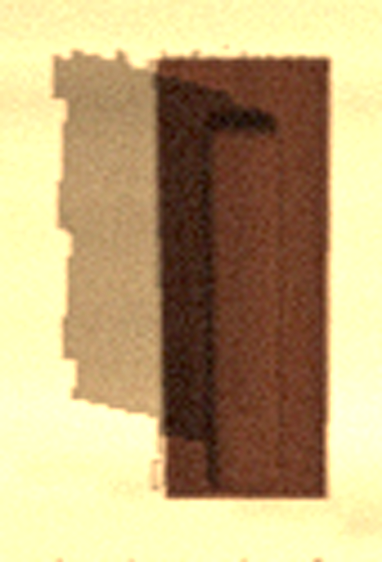

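The pull's batten runs from column 262 to 277 at its top (the wider dark part is its foot). That puts it at case y ≈ +2 mm, so the cover is essentially shut. Descending and pinching.

arm_command(
  motion=[
    [[0, -0.03, 0.92, 0, 0, 0, 0], [0, -0.03, 0.92, 0, 0, 0, 0], [0, -0.03, 0.92, 0, 0, 0, 0], [0, -0.03, 0.92, 0, 0, 0, 0], [0, -0.03, 0.92, 0, 0, 0, 0], [0, -0.03, 0.92, 0, 0, 0, 0], [0, -0.03, 0.92, 0, 0, 0, 0], [0, -0.03, 0.92, 0, 0, 0, 0]],
  ],
)

```text
time: 4.93
eef_pos: [0.5647, 0.0447, 0.0617]
orientation: [[-0.993, -0.115, 0.0], [-0.115, 0.993, 0.0], [-0.0, -0.0, -1.0]]
contact_force: [0.6, 0.2, -0.3]
grip_width: 0.0853
gripper_force: 0.0
```

arm_command(
  motion=[
    [[0, 0, 0, 0, 0, 0, 1], [0, 0, 0, 0, 0, 0, 1], [0, 0, 0, 0, 0, 0, 1], [0, 0, 0, 0, 0, 0, 1], [0, 0, 0, 0, 0, 0, 1], [0, 0, 0, 0, 0, 0, 1], [0, 0, 0, 0, 0, 0, 1], [0, 0, 0, 0, 0, 0, 1]],
  ],
)

```text
time: 5.6
eef_pos: [0.5648, 0.0444, 0.0628]
orientation: [[-0.993, -0.115, 0.001], [-0.115, 0.993, 0.0], [-0.001, -0.0, -1.0]]
contact_force: [-0.3, 0.3, 0.4]
grip_width: 0.0001
gripper_force: 0.0
```

Run:
```python
from h import *
st(); a=snap("wrist"); b=snap("top")
x=np.hstack([a[:, 100:460],b[130:340,90:330].repeat(2,0).repeat(2,1)[:420,:440]])
cv2.imwrite("pics/w2.png",cv2.cvtColor(x,cv2.COLOR_RGB2BGR))
lm("wrist","cover_pull",.069);lm("top","cover_pull",.069)
```

```text
t 5.6 p [0.5648 0.0444 0.0628] yaw_y 1.6862 zz [ 0.001  0.    -1.   ] F [-0.3  0.3  0.4] w 0.0001 gf 0.0
wrist cover_pull 0.71 [269.  269.4] [0.5671 0.0412 0.069 ]
top cover_pull 0.67 [206.8 232.7] [0.5701 0.0518 0.069 ]
```

View pics/w2.png

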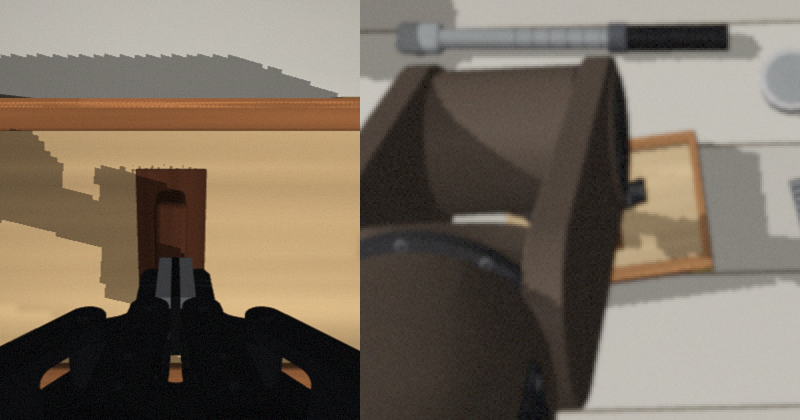

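The wrist view (left half) shows the fingers fully shut at column 270 (crop 172), with the pull's dark body at crop columns 136–206. They closed on nothing, so I'll check the geometry by projecting the nominal pull and the TCP into both views.

Run:
```python
from h import *
R=np.array([[np.cos(.118),-np.sin(.118)],[np.sin(.118),np.cos(.118)]])
o=robot.get_obs(); print("tcp px",proj("wrist",o["eef_pos"]))
im=cv2.cvtColor(eyes.snapshot("wrist"),cv2.COLOR_RGB2BGR); 
def box(im,f,off):
    for (z,w,c) in ((.055,.014,(0,255,0)),(.083,.014,(0,0,255))):
        q=[np.append(np.array([.565,.0415])+R@np.array([x,y+off]),z) for x,y in ((-.035,-w/2),(.035,-w/2),(.035,w/2),(-.035,w/2))]
        q=np.array([f(p) for p in q]); print(z,np.round(q).tolist()); cv2.polylines(im,[q.astype(int)],True,c,1)
box(im,lambda p:proj("wrist",p),.002)
# same for first view: camera pose at that time
c=eyes.calibration("wrist");K=np.array(c["camera_matrix"]);T=np.eye(4);T[:3,:3]=[[-.994,-.112,0],[-.112,.994,0],[0,0,-1]];T[:3,3]=[.5649,.0481,.2097];M=np.linalg.inv(T@np.array(c["mount"]))
def p1(P):
    p=M@np.append(P,1); q=K@p[:3]; return q[:2]/q[2]
im1=cv2.imread("pics/w1.png"); box(im1,p1,.002)
a=cv2.resize(im1[110:270,200:340],(490,560)); b=cv2.resize(im[150:350,210:320],(308,560))
cv2.imwrite("pics/c3.png",cv2.convertScaleAbs(np.hstack([a,b]),alpha=1.8))
```

```text
tcp px [276.25937839 259.93078856]
0.055 [[260.0, 187.0], [262.0, 315.0], [288.0, 315.0], [289.0, 187.0]]
0.083 [[257.0, 200.0], [259.0, 348.0], [290.0, 348.0], [291.0, 200.0]]
0.055 [[262.0, 153.0], [264.0, 229.0], [279.0, 229.0], [278.0, 153.0]]
0.083 [[261.0, 156.0], [262.0, 239.0], [279.0, 239.0], [279.0, 156.0]]
```

View pics/c3.png

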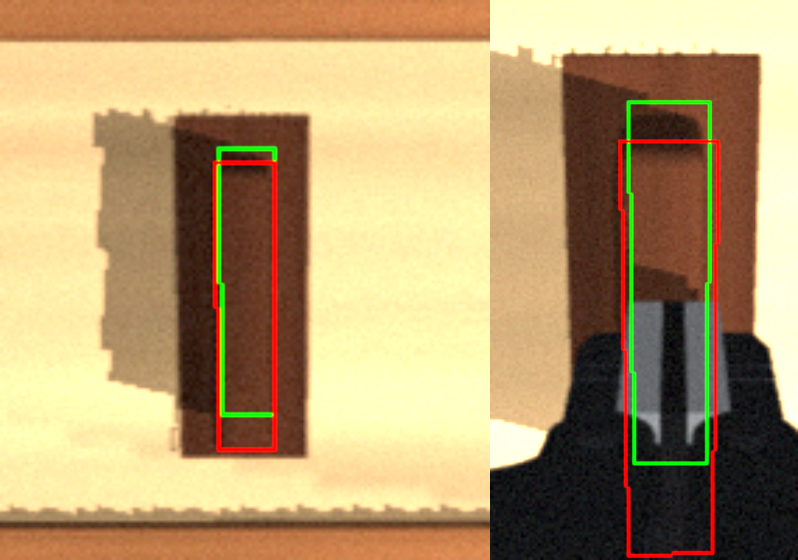

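The overlay fits the pull well: red and green mark the 14 mm batten at heights 83 and 55 mm. But the fingertips appear in front of the batten rather than straddling it. The scene camera can settle the fingertip height.

Run:
```python
from h import *
R=np.array([[np.cos(.118),-np.sin(.118)],[np.sin(.118),np.cos(.118)]])
im=cv2.cvtColor(eyes.snapshot("scene"),cv2.COLOR_RGB2BGR); raw=im.copy()
for z,c in ((.055,(0,255,0)),(.083,(0,0,255))):
    q=np.array([proj("scene",np.append(np.array([.565,.0415])+R@np.array([x,y+.002]),z)) for x,y in ((-.035,-.007),(.035,-.007),(.035,.007),(-.035,.007))])
    cv2.polylines(im,[q.astype(int)],True,c,1)
o=robot.get_obs(); print(np.round(o["joints"],3))
t=proj("scene",o["eef_pos"]).astype(int); cv2.circle(im,tuple(map(int,t)),1,(255,255,0),-1)
f=lambda i:cv2.resize(i[100:220,280:400],(400,400),interpolation=cv2.INTER_CUBIC)
cv2.imwrite("pics/s3.png",cv2.convertScaleAbs(np.hstack([f(raw),f(im)]),alpha=1.6)); print(t)
```

```text
[ 0.025  0.556  1.916  0.     0.67  -1.661]
[338 171]
```

View pics/s3.png

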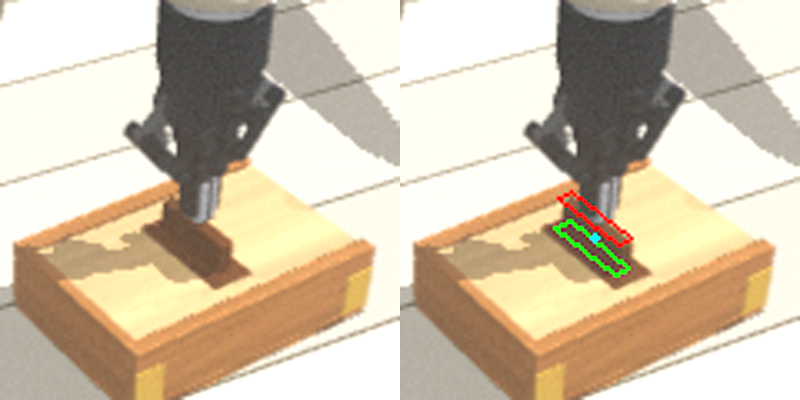

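The scene view shows the shut tips resting just above the batten, at about crop (203,220), though the TCP projects lower at (195,238). The real tips are therefore about 20 mm higher than reported, so I'll open, go 20 mm lower and close again, watching the force.

arm_command(
  motion=[
    [[0, 0, 0, 0, 0, 0, 0], [0, 0, 0, 0, 0, 0, 0], [0, 0, 0, 0, 0, 0, 0], [0, 0, 0, 0, 0, 0, 0], [0, 0, 0, 0, 0, 0, 0], [0, 0, 0.3, 0, 0, 0, 0], [0, 0, 0.3, 0, 0, 0, 0], [0, 0, 0.3, 0, 0, 0, 0]],
  ],
)

```text
time: 6.57
eef_pos: [0.5645, 0.0444, 0.0437]
orientation: [[-0.993, -0.115, -0.0], [-0.115, 0.993, -0.0], [0.0, 0.0, -1.0]]
contact_force: [0.2, -0.4, -0.1]
grip_width: 0.0853
gripper_force: 0.0
```

arm_command(
  motion=[
    [[0, 0, 0, 0, 0, 0, 1], [0, 0, 0, 0, 0, 0, 1], [0, 0, 0, 0, 0, 0, 1], [0, 0, 0, 0, 0, 0, 1], [0, 0, 0, 0, 0, 0, 1], [0, 0, 0, 0, 0, 0, 1], [0, 0, 0, 0, 0, 0, 1], [0, 0, 0, 0, 0, 0, 1]],
  ],
)

```text
time: 7.23
eef_pos: [0.5649, 0.0444, 0.0448]
orientation: [[-0.993, -0.115, 0.001], [-0.115, 0.993, -0.0], [-0.001, -0.0, -1.0]]
contact_force: [-0.9, -1.5, 4.9]
grip_width: 0.0126
gripper_force: 58.6
```

Run:
```python
from h import *
st(); print(robot.tcp_to_grasp)
```

```text
t 7.23 p [0.5649 0.0444 0.0448] yaw_y 1.6862 zz [ 0.001 -0.    -1.   ] F [-0.9 -1.5  4.9] w 0.0126 gf 58.6
0.0187
```

arm_command(
  motion=[
    [[0, 0.3, 0, 0, 0, 0, 1], [0, 0.5, 0, 0, 0, 0, 1], [0, 0.6, 0, 0, 0, 0, 1], [0, 0.6, 0, 0, 0, 0, 1], [0, 0.6, 0, 0, 0, 0, 1], [0, 0.6, 0, 0, 0, 0, 1], [0, 0.6, 0, 0, 0, 0, 1], [0, 0.6, 0, 0, 0, 0, 1]],
  ],
)

```text
time: 7.9
eef_pos: [0.5546, 0.1323, 0.0448]
orientation: [[-0.993, -0.115, 0.001], [-0.115, 0.993, -0.0], [-0.001, -0.0, -1.0]]
contact_force: [0.1, -2.9, 5.5]
grip_width: 0.0124
gripper_force: 58.8
```

arm_command(
  motion=[
    [[0, 0.6, 0, 0, 0, 0, 1], [0, 0.6, 0, 0, 0, 0, 1], [0, 0.6, 0, 0, 0, 0, 1], [0, 0.6, 0, 0, 0, 0, 1], [0, 0.6, 0, 0, 0, 0, 1], [0, 0.5, 0, 0, 0, 0, 1], [0, 0.3, 0, 0, 0, 0, 1], [0, 0.1, 0, 0, 0, 0, 1]],
  ],
)

```text
time: 8.57
eef_pos: [0.5457, 0.2095, 0.0448]
orientation: [[-0.993, -0.117, 0.001], [-0.117, 0.993, -0.001], [-0.001, -0.001, -1.0]]
contact_force: [3.5, -25.2, 8.3]
grip_width: 0.0126
gripper_force: 59.5
```

The cover reached its back stop: 166 mm travelled and 25 N on the tool. Release, rise and go over to the roller.

arm_command(
  motion=[
    [[0, 0, 0, 0, 0, 0, 0], [0, 0, 0, 0, 0, 0, 0], [0, 0, 0, 0, 0, 0, 0], [0, 0, 0, 0, 0, 0, 0], [0, 0, -1, 0, 0, 0, 0], [0, 0, -1, 0, 0, 0, 0], [0, 0, -1, 0, 0, 0, 0], [0, 0, -1, 0, 0, 0, 0]],
  ],
)

```text
time: 9.23
eef_pos: [0.5454, 0.2093, 0.1252]
orientation: [[-0.993, -0.115, -0.0], [-0.115, 0.993, -0.0], [0.0, 0.0, -1.0]]
contact_force: [0.8, -0.3, 0.1]
grip_width: 0.0855
gripper_force: 0.0
```

arm_command(
  motion=[
    [[0.2, -1, -1, 0, 0, 0, 0], [0.2, -1, -1, 0, 0, 0, 0], [0.2, -1, -1, 0, 0, 0, 0], [0.2, -1, -1, 0, 0, 0, 0], [0.2, -1, 0, 0, 0, 0, 0], [0.2, -1, 0, 0, 0, 0, 0], [0.2, -1, 0, 0, 0, 0, 0], [0.2, -1, 0, 0, 0, 0, 0]],
  ],
)

```text
time: 9.9
eef_pos: [0.532, 0.0458, 0.2046]
orientation: [[-0.993, -0.115, 0.0], [-0.115, 0.993, 0.0], [-0.0, 0.0, -1.0]]
contact_force: [0.4, 0.3, 0.8]
grip_width: 0.0853
gripper_force: 0.0
```

arm_command(
  motion=[
    [[0.2, -1, 0, 0, 0, 0, 0], [0.2, -1, 0, 0, 0, 0, 0], [0.2, -1, 0, 0, 0, 0, 0], [0.2, -1, 0, 0, 0, 0, 0], [0.2, -1, 0, 0, 0, 0, 0], [0.2, -1, 0, 0, 0, 0, 0], [0.2, -1, 0, 0, 0, 0, 0], [0.2, -1, 0, 0, 0, 0, 0]],
  ],
)

```text
time: 10.57
eef_pos: [0.5186, -0.1169, 0.2045]
orientation: [[-0.993, -0.115, 0.0], [-0.115, 0.993, 0.0], [-0.0, 0.0, -1.0]]
contact_force: [1.0, -0.2, 0.3]
grip_width: 0.0854
gripper_force: 0.0
```

arm_command(
  motion=[
    [[0.2, -1, 0, 0, 0, 0, 0], [0.2, -1, 0, 0, 0, 0, 0], [0.2, -1, 0, 0, 0, 0, 0], [0.2, -1, 0, 0, 0, 0, 0], [0.2, -1, 0, 0, 0, 0, 0], [0.2, -1, 0, 0, 0, 0, 0], [0.2, -1, 0, 0, 0, 0, 0], [0.2, -1, 0, 0, 0, 0, 0]],
  ],
)

```text
time: 11.23
eef_pos: [0.5052, -0.2795, 0.2044]
orientation: [[-0.993, -0.115, 0.0], [-0.115, 0.993, 0.0], [-0.0, 0.0, -1.0]]
contact_force: [0.1, -0.0, 0.1]
grip_width: 0.0853
gripper_force: 0.0
```

arm_command(
  motion=[
    [[0.2, -1, 0, 0, 0, 0, 0], [0.2, -1, 0, 0, 0, 0, 0], [0.2, -1, 0, 0, 0, 0, 0], [0.2, -1, 0, 0, 0, 0, 0], [0, -0.5, 0, 0, 0, 0, 0], [0, 0, 0, 0, 0, -0.06, 0], [0, 0, 0, 0, 0, -0.06, 0], [0, 0, 0, 0, 0, 0, 0]],
  ],
)

```text
time: 11.9
eef_pos: [0.4999, -0.3695, 0.2042]
orientation: [[-0.953, -0.304, -0.0], [-0.304, 0.953, 0.0], [0.0, 0.0, -1.0]]
contact_force: [0.8, 0.1, -0.5]
grip_width: 0.0853
gripper_force: 0.0
```

Run:
```python
from h import *
st(); snap("wrist","w4.png"); print(np.round(robot.get_obs()["joints"],2))
for t in ("roller_mid","roller_wheel"): lm("wrist",t,.016)
corners("wrist","roller_mid",.022)
snap("top"); lm("top","wide_bay",.008); lm("top","cover_pull",.069); lm("top","case",0); lm("top","divider_top",.044)
```

```text
t 11.9 p [ 0.4999 -0.3695  0.2042] yaw_y 1.8792 zz [-0.  0. -1.] F [ 0.8  0.1 -0.5] w 0.0853 gf 0.0
[-0.69  0.45  1.67  0.    1.03 -2.56]
wrist roller_mid 0.77 [246.7 173.5] [ 0.4971 -0.3999  0.016 ]
wrist roller_wheel 0.7 [248.4 226.8] [ 0.5496 -0.383   0.016 ]
wrist roller_mid 0.63 uv [244.6 169.5] rect c 498.4 -400.7 wh 139.5 40.4 ang 16.83
top wide_bay 0.96 [220.7 227.3] [0.5905 0.0295 0.008 ]
top cover_pull 0.65 [132.5 246.4] [0.5441 0.2134 0.069 ]
top cover_pull 0.28 [364.7 275.8] [ 0.4685 -0.2879  0.069 ]
top case 0.88 [212.7 237.4] [0.5684 0.0491 0.    ]
top divider_top 0.87 [215.  246.8] [0.5416 0.0374 0.044 ]
```

View pics/w4.png

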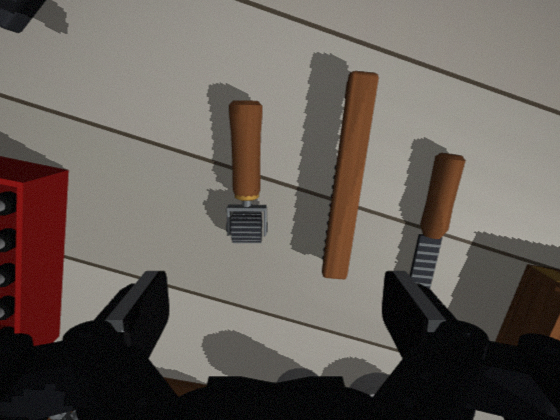

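The wrist view shows the roller's handle from (246,100) to (246,198) and its wheel at (247,222). The fitted box is 139.5 × 40.4 mm, which matches the roller. The brush is at about (350,175), clear of the fingers. Descending.

arm_command(
  motion=[
    [[0.04, -0.18, 1, 0, 0, 0.009, 0], [0.04, -0.18, 1, 0, 0, 0, 0], [0.04, -0.18, 1, 0, 0, 0, 0], [0.04, -0.18, 1, 0, 0, 0, 0], [0.04, -0.18, 1, 0, 0, 0, 0], [0.04, -0.18, 1, 0, 0, 0, 0], [0.04, -0.18, 1, 0, 0, 0, 0], [0.04, -0.18, 1, 0, 0, 0, 0]],
  ],
)

```text
time: 13.02
eef_pos: [0.5021, -0.3994, 0.0435]
orientation: [[-0.958, -0.285, 0.0], [-0.285, 0.958, -0.0], [-0.0, -0.0, -1.0]]
contact_force: [-0.1, -0.9, 0.2]
grip_width: 0.0851
gripper_force: 0.0
```

arm_command(
  motion=[
    [[0, 0, 0.9, 0, 0, 0, 0], [0, 0, 0.8, 0, 0, 0, 0], [0, 0, 0.6, 0, 0, 0, 0], [0, 0, 0.4, 0, 0, 0, 0], [0, 0, 0.2, 0, 0, 0, 0], [0, 0, 0, 0, 0, 0, 0], [0, 0, 0, 0, 0, 0, 0], [0, 0, 0, 0, 0, 0, 0]],
  ],
)

```text
time: 13.68
eef_pos: [0.5026, -0.3996, -0.0127]
orientation: [[-0.958, -0.286, 0.001], [-0.286, 0.958, -0.001], [-0.001, -0.001, -1.0]]
contact_force: [0.2, -0.5, -0.0]
grip_width: 0.0855
gripper_force: 0.0
```

arm_command(
  motion=[
    [[0, 0, 0, 0, 0, 0, 1], [0, 0, 0, 0, 0, 0, 1], [0, 0, 0, 0, 0, 0, 1], [0, 0, 0, 0, 0, 0, 1], [0, 0, 0, 0, 0, 0, 1], [0, 0, 0, 0, 0, 0, 1], [0, 0, 0, 0, 0, 0, 1], [0, 0, 0, 0, 0, 0, 1]],
  ],
)

```text
time: 14.35
eef_pos: [0.5023, -0.3995, -0.0131]
orientation: [[-0.958, -0.286, 0.0], [-0.286, 0.958, -0.001], [-0.0, -0.001, -1.0]]
contact_force: [-0.6, -0.4, 6.0]
grip_width: 0.0259
gripper_force: 58.6
```

Gripped: 25.9 mm opening, 58.6 N on the pads. Lift and carry over the case.

arm_command(
  motion=[
    [[0, 0, -0.2, 0, 0, 0, 1], [0, 0, -0.5, 0, 0, 0, 1], [0, 0, -1, 0, 0, 0, 1], [0, 0, -1, 0, 0, 0, 1], [0, 0, -1, 0, 0, 0, 1], [0, 0, -1, 0, 0, 0, 1], [0, 0, -1, 0, 0, 0, 1], [0, 0, -0.8, 0, 0, 0, 1]],
  ],
)

```text
time: 15.02
eef_pos: [0.5023, -0.3993, 0.1187]
orientation: [[-0.958, -0.286, 0.001], [-0.286, 0.958, -0.001], [-0.001, -0.001, -1.0]]
contact_force: [0.6, -0.1, -1.7]
grip_width: 0.0258
gripper_force: 59.2
```

arm_command(
  motion=[
    [[-0.25, 0.475, 0, 0, 0, 0, 1], [-0.5, 0.95, 0, 0, 0, 0, 1], [-0.5, 0.95, 0, 0, 0, 0, 1], [-0.5, 0.95, 0, 0, 0, 0, 1], [-0.5, 0.95, 0, 0, 0, 0, 1], [-0.5, 0.95, 0, 0, 0, 0, 1], [-0.5, 0.95, 0, 0, 0, 0, 1], [-0.5, 0.95, 0, 0, 0, 0, 1]],
  ],
)

```text
time: 15.68
eef_pos: [0.5328, -0.2392, 0.1159]
orientation: [[-0.958, -0.286, -0.001], [-0.286, 0.958, 0.001], [0.001, 0.001, -1.0]]
contact_force: [-0.4, -0.3, -2.0]
grip_width: 0.0256
gripper_force: 59.3
```

arm_command(
  motion=[
    [[-0.5, 0.95, 0, 0, 0, 0, 1], [-0.5, 0.95, 0, 0, 0, 0, 1], [-0.5, 0.95, 0, 0, 0, 0, 1], [-0.5, 0.95, 0, 0, 0, 0, 1], [-0.5, 0.95, 0, 0, 0, 0, 1], [-0.5, 0.95, 0, 0, 0, 0, 1], [-0.5, 0.95, 0, 0, 0, 0, 1], [-0.5, 0.95, 0, 0, 0, 0, 1]],
  ],
)

```text
time: 16.35
eef_pos: [0.5658, -0.0709, 0.1159]
orientation: [[-0.958, -0.286, -0.001], [-0.286, 0.958, 0.0], [0.001, 0.001, -1.0]]
contact_force: [0.4, -1.3, -3.2]
grip_width: 0.0254
gripper_force: 59.3
```

arm_command(
  motion=[
    [[-0.5, 0.95, 0, 0, 0, 0, 1], [-0.5, 0.95, 0, 0, 0, 0, 1], [-0.5, 0.95, 0, 0, 0, 0, 1], [-0.5, 0.95, 0, 0, 0, 0, 1], [-0.25, 0.475, 0, 0, 0, 0.035, 1], [0, 0, 0, 0, 0, 0.07, 1], [0, 0, 0, 0, 0, 0.07, 1], [0, 0, 0, 0, 0, 0.07, 1]],
  ],
)

```text
time: 17.02
eef_pos: [0.5842, 0.0231, 0.1158]
orientation: [[-0.995, 0.099, -0.001], [0.099, 0.995, 0.0], [0.001, 0.0, -1.0]]
contact_force: [-0.5, 0.3, -2.5]
grip_width: 0.0256
gripper_force: 59.5
```

arm_command(
  motion=[
    [[0, 0, 0, 0, 0, 0.07, 1], [0, 0, 0, 0, 0, 0.07, 1], [0, 0, 0, 0, 0, 0.07, 1], [0, 0, 0, 0, 0, 0.07, 1], [0, 0, 0, 0, 0, 0.07, 1], [0, 0, 0, 0, 0, 0.07, 1], [0, 0, 0, 0, 0, 0.07, 1], [0, 0, 0, 0, 0, 0.07, 1]],
  ],
)

```text
time: 17.68
eef_pos: [0.5842, 0.0227, 0.1158]
orientation: [[-0.557, 0.831, -0.001], [0.831, 0.557, 0.0], [0.001, -0.001, -1.0]]
contact_force: [-0.7, 1.3, -1.6]
grip_width: 0.026
gripper_force: 59.4
```

arm_command(
  motion=[
    [[0, 0, 0, 0, 0, 0.07, 1], [0, 0, 0, 0, 0, 0.07, 1], [0, 0, 0, 0, 0, 0.07, 1], [0, 0, 0, 0, 0, 0.07, 1], [0, 0, 0, 0, 0, 0.025, 1], [0, 0, 0, 0, 0, 0, 1], [0, 0, 0, 0, 0, 0, 1], [0, 0, 0, 0, 0, 0, 1]],
  ],
)

```text
time: 18.35
eef_pos: [0.5848, 0.0224, 0.1162]
orientation: [[-0.119, 0.993, -0.0], [0.993, 0.119, 0.0], [0.0, -0.0, -1.0]]
contact_force: [-0.2, -0.2, -2.3]
grip_width: 0.0258
gripper_force: 59.4
```

Run:
```python
from h import *
st(); a=snap("wrist","w5.png")
lm("wrist","case",0);lm("wrist","divider_top",.044);lm("wrist","wide_bay",.008);lm("wrist","cover_pull",.069)
for t in ("roller_mid","roller_wheel"): lm("wrist",t,robot.get_obs()["eef_pos"][2]+.029)
corners("wrist","case",.062); corners("wrist","roller_mid",robot.get_obs()["eef_pos"][2]+.035)
```

```text
t 18.35 p [0.5848 0.0224 0.1162] yaw_y 0.119 zz [-0.  0. -1.] F [-0.2 -0.2 -2.3] w 0.0258 gf 59.4
wrist divider_top 0.59 [213.2 185.7] [0.5405 0.0381 0.044 ]
wrist cover_pull 0.32 [273.7 388.7] [ 0.597 -0.097  0.069]
wrist roller_mid 0.55 [277.8 280.8] [0.5851 0.0237 0.1454]
wrist roller_wheel 0.79 [275.1 385.7] [ 0.59   -0.0278  0.1454]
wrist case 0.97 uv [234.8  97.8] rect c 566.1 49.8 wh 154.7 193.3 ang 6.66
wrist roller_mid 0.64 uv [275.5 228. ] rect c 580.8 36.5 wh 38.6 114.6 ang 8.65
```

View pics/w5.png

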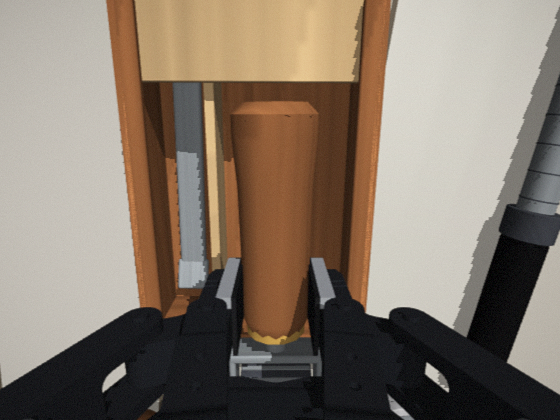

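The view shows the roller held level above the wide bay, its handle between columns 235 and 318. The divider is at column 215, the lever on the left is clear, and the cover edge is at row 80, beyond the handle end (row 100). Centre by 4.5 mm and lower.

arm_command(
  motion=[
    [[0, 0.22, 0, 0, 0, 0, 1], [0, 0, 0.6, 0, 0, 0, 1], [0, 0, 0.9, 0, 0, 0, 1], [0, 0, 0.9, 0, 0, 0, 1], [0, 0, 0.9, 0, 0, 0, 1], [0, 0, 0.8, 0, 0, 0, 1], [0, 0, 0.5, 0, 0, 0, 1], [0, 0, 0.3, 0, 0, 0, 1]],
  ],
)

```text
time: 19.47
eef_pos: [0.5887, 0.0226, 0.0165]
orientation: [[-0.117, 0.993, -0.002], [0.993, 0.117, 0.0], [0.0, -0.002, -1.0]]
contact_force: [-1.0, -0.4, -2.2]
grip_width: 0.0257
gripper_force: 59.4
```

arm_command(
  motion=[
    [[0, 0, 0.2, 0, 0, 0, 1], [0, 0, 0.2, 0, 0, 0, 1], [0, 0, 0.2, 0, 0, 0, 1], [0, 0, 0.1, 0, 0, 0, 1], [0, 0, 0.1, 0, 0, 0, 1], [0, 0, 0.1, 0, 0, 0, 1], [0, 0, 0.1, 0, 0, 0, 1], [0, 0, 0, 0, 0, 0, 1]],
  ],
)

```text
time: 20.13
eef_pos: [0.5895, 0.0226, -0.0017]
orientation: [[-0.117, 0.993, -0.0], [0.993, 0.117, -0.0], [0.0, -0.0, -1.0]]
contact_force: [-0.1, -0.7, -1.5]
grip_width: 0.0258
gripper_force: 59.4
```

arm_command(
  motion=[
    [[0, 0, 0.04, 0, 0, 0, 1], [0, 0, 0.04, 0, 0, 0, 1], [0, 0, 0.04, 0, 0, 0, 1], [0, 0, 0.04, 0, 0, 0, 1], [0, 0, 0, 0, 0, 0, 1], [0, 0, 0, 0, 0, 0, 1], [0, 0, 0, 0, 0, 0, 1], [0, 0, 0, 0, 0, 0, 1]],
  ],
)

```text
time: 20.8
eef_pos: [0.5896, 0.0226, -0.0048]
orientation: [[-0.117, 0.993, 0.0], [0.993, 0.117, -0.0], [-0.0, 0.0, -1.0]]
contact_force: [-0.5, -0.3, -2.3]
grip_width: 0.0258
gripper_force: 59.4
```

arm_command(
  motion=[
    [[0, 0, 0.04, 0, 0, 0, 1], [0, 0, 0.04, 0, 0, 0, 1], [0, 0, 0, 0, 0, 0, 1], [0, 0, 0, 0, 0, 0, 1], [0, 0, 0, 0, 0, 0, 1], [0, 0, 0, 0, 0, 0, 1], [0, 0, 0, 0, 0, 0, 1], [0, 0, 0, 0, 0, 0, 1]],
  ],
)

```text
time: 21.47
eef_pos: [0.5897, 0.0226, -0.0053]
orientation: [[-0.117, 0.993, 0.001], [0.993, 0.117, -0.0], [-0.0, 0.001, -1.0]]
contact_force: [-5.8, -0.1, 20.3]
grip_width: 0.0258
gripper_force: 61.9
```

Contact with the floor, 20 N. Back off 0.8 mm, then open partway.

arm_command(
  motion=[
    [[0, 0, -0.04, 0, 0, 0, 1], [0, 0, 0, 0, 0, 0, 1], [0, 0, 0, 0, 0, 0, 0.5], [0, 0, 0, 0, 0, 0, 0.5], [0, 0, 0, 0, 0, 0, 0.5], [0, 0, 0, 0, 0, 0, 0.5], [0, 0, 0, 0, 0, 0, 0.5], [0, 0, 0, 0, 0, 0, 0.5]],
  ],
)

```text
time: 22.13
eef_pos: [0.5861, 0.0224, -0.0059]
orientation: [[-0.117, 0.993, -0.006], [0.993, 0.117, -0.0], [0.001, -0.006, -1.0]]
contact_force: [-18.5, -4.7, 16.1]
grip_width: 0.0426
gripper_force: 11.3
```

arm_command(
  motion=[
    [[0, 0, -0.2, 0, 0, 0, 0.5], [0, 0, -0.4, 0, 0, 0, 0.5], [0, 0, -0.8, 0, 0, 0, 0.5], [0, 0, -1, 0, 0, 0, 0.5], [0, 0, -1, 0, 0, 0, 0.5], [0, 0, -1, 0, 0, 0, 0.5], [0, 0, -1, 0, 0, 0, 0.5], [0, 0, -1, 0, 0, 0, 0.5]],
  ],
)

```text
time: 22.8
eef_pos: [0.5899, 0.0227, 0.1239]
orientation: [[-0.117, 0.993, 0.001], [0.993, 0.117, -0.0], [-0.0, 0.001, -1.0]]
contact_force: [0.6, 0.3, -0.6]
grip_width: 0.0431
gripper_force: 0.0
```

Run:
```python
from h import *
st(); a=snap("wrist","w6.png")
for t in ("roller_mid","roller_wheel"): lm("wrist",t,.024)
snap("top"); 
for t in ("roller_mid","roller_wheel"): lm("top",t,.024)
lm("top","cover_pull",.069)
```

```text
t 22.8 p [0.5899 0.0227 0.1239] yaw_y 0.1171 zz [ 0.001 -0.    -1.   ] F [ 0.6  0.3 -0.6] w 0.0431 gf 0.0
wrist roller_mid 0.56 [276.  203.8] [0.5919 0.0236 0.024 ]
wrist roller_wheel 0.62 [275.9 271.1] [ 0.5972 -0.031   0.024 ]
top roller_mid 0.89 [216.  224.3] [0.5953 0.0381 0.024 ]
top roller_mid 0.47 [217.9 260. ] [0.5137 0.0337 0.024 ]
top roller_wheel 0.65 [244.  224.2] [ 0.594  -0.0259  0.024 ]
top roller_wheel 0.32 [342.4 163.2] [ 0.7327 -0.2575  0.024 ]
top cover_pull 0.83 [131.3 242.4] [0.5529 0.2163 0.069 ]
```

View pics/w6.png

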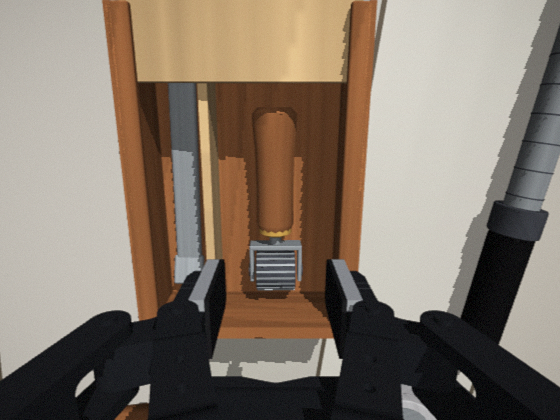

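The roller lies flat in the wide bay: handle (275,105–235), wheel (275,268). The divider and lever are undisturbed. Now back to the pull.

arm_command(
  motion=[
    [[0.5, -0.06, 0, 0, 0, 0, 0], [0.95, -0.11, 0, 0, 0, 0, 0], [0.95, -0.11, 0, 0, 0, 0, 0], [0.95, -0.11, 0, 0, 0, 0, 0], [0.95, -0.11, 0, 0, 0, 0, 0], [0.95, -0.11, 0, 0, 0, 0, 0], [0.95, -0.11, 0, 0, 0, 0, 0], [0.95, -0.11, 0, 0, 0, 0, 0]],
  ],
)

```text
time: 23.82
eef_pos: [0.5554, 0.1641, 0.1217]
orientation: [[-0.117, 0.993, -0.001], [0.993, 0.117, -0.0], [-0.0, -0.001, -1.0]]
contact_force: [0.2, 0.5, -0.1]
grip_width: 0.0857
gripper_force: 0.0
```

arm_command(
  motion=[
    [[0.95, -0.11, 0, 0, 0, 0, 0], [0.95, -0.11, 0, 0, 0, 0, 0], [0.48, -0.05, 0, 0, 0, 0, 0], [0, 0, 0, 0, 0, -0.077, 0], [0, 0, 0, 0, 0, -0.077, 0], [0, 0, 0, 0, 0, -0.077, 0], [0, 0, 0, 0, 0, -0.077, 0], [0, 0, 0, 0, 0, -0.077, 0]],
  ],
)

```text
time: 24.48
eef_pos: [0.545, 0.2094, 0.1219]
orientation: [[-0.665, 0.747, -0.001], [0.747, 0.665, -0.0], [0.0, -0.001, -1.0]]
contact_force: [-0.3, 0.1, 0.6]
grip_width: 0.0851
gripper_force: 0.0
```

arm_command(
  motion=[
    [[0, 0, 0, 0, 0, -0.077, 0], [0, 0, 0, 0, 0, -0.077, 0], [0, 0, 0, 0, 0, -0.077, 0], [0, 0, 0, 0, 0, -0.077, 0], [0, 0, 0, 0, 0, -0.077, 0], [0, 0, 0, 0, 0, -0.077, 0], [0, 0, 0, 0, 0, -0.077, 0], [0, 0, 0, 0, 0, -0.075, 0]],
  ],
)

```text
time: 25.15
eef_pos: [0.5451, 0.2093, 0.1219]
orientation: [[-0.993, -0.121, -0.001], [-0.121, 0.993, -0.0], [0.001, -0.0, -1.0]]
contact_force: [0.0, -0.1, -0.2]
grip_width: 0.0853
gripper_force: 0.0
```

Run:
```python
from h import *
st(); snap("wrist"); lm("wrist","cover_pull",.069)
```

```text
t 25.15 p [0.5451 0.2093 0.1219] yaw_y 1.6923 zz [-0.001 -0.    -1.   ] F [ 0.  -0.1 -0.2] w 0.0853 gf 0.0
wrist cover_pull 0.91 [275.7 230.7] [0.5476 0.2094 0.069 ]
```

Aligned with the pull at (0.547, 0.209). Descend, pinch and slide shut.

arm_command(
  motion=[
    [[0, 0, 0.6, 0, 0, 0, 0], [0, 0, 0.8, 0, 0, 0, 0], [0, 0, 0.8, 0, 0, 0, 0], [0, 0, 0.8, 0, 0, 0, 0], [0, 0, 0.5, 0, 0, 0, 0], [0, 0, 0.3, 0, 0, 0, 0], [0, 0, 0, 0, 0, 0, 1], [0, 0, 0, 0, 0, 0, 1]],
  ],
)

```text
time: 25.92
eef_pos: [0.5455, 0.2094, 0.0465]
orientation: [[-0.993, -0.114, -0.0], [-0.114, 0.993, -0.0], [0.0, -0.0, -1.0]]
contact_force: [0.4, 0.8, 0.2]
grip_width: 0.064
gripper_force: 0.0
```

arm_command(
  motion=[
    [[0, 0, 0, 0, 0, 0, 1], [0, 0, 0, 0, 0, 0, 1], [0, 0, 0, 0, 0, 0, 1], [0, 0, 0, 0, 0, 0, 1], [0, 0, 0, 0, 0, 0, 1], [0, 0, 0, 0, 0, 0, 1], [0, 0, 0, 0, 0, 0, 1], [0, 0, 0, 0, 0, 0, 1]],
  ],
)

```text
time: 26.58
eef_pos: [0.5458, 0.2092, 0.0471]
orientation: [[-0.993, -0.115, 0.001], [-0.115, 0.993, 0.0], [-0.001, -0.0, -1.0]]
contact_force: [-1.6, -3.3, 8.7]
grip_width: 0.0124
gripper_force: 58.7
```

arm_command(
  motion=[
    [[0, -0.3, 0, 0, 0, 0, 1], [0, -0.5, 0, 0, 0, 0, 1], [0, -0.6, 0, 0, 0, 0, 1], [0, -0.6, 0, 0, 0, 0, 1], [0, -0.6, 0, 0, 0, 0, 1], [0, -0.6, 0, 0, 0, 0, 1], [0, -0.6, 0, 0, 0, 0, 1], [0, -0.6, 0, 0, 0, 0, 1]],
  ],
)

```text
time: 27.25
eef_pos: [0.5559, 0.1217, 0.0471]
orientation: [[-0.993, -0.115, 0.001], [-0.115, 0.993, 0.0], [-0.001, 0.0, -1.0]]
contact_force: [-2.0, 3.2, 8.4]
grip_width: 0.0126
gripper_force: 58.8
```

arm_command(
  motion=[
    [[0, -0.6, 0, 0, 0, 0, 1], [0, -0.6, 0, 0, 0, 0, 1], [0, -0.6, 0, 0, 0, 0, 1], [0, -0.6, 0, 0, 0, 0, 1], [0, -0.6, 0, 0, 0, 0, 1], [0, -0.5, 0, 0, 0, 0, 1], [0, -0.3, 0, 0, 0, 0, 1], [0, -0.1, 0, 0, 0, 0, 1]],
  ],
)

```text
time: 27.92
eef_pos: [0.565, 0.0437, 0.0472]
orientation: [[-0.993, -0.114, 0.001], [-0.114, 0.993, 0.0], [-0.001, 0.0, -1.0]]
contact_force: [-2.4, 2.5, 8.4]
grip_width: 0.0127
gripper_force: 58.9
```

Moving normally with no stop yet. Creep the last millimetres.

arm_command(
  motion=[
    [[0, -0.06, 0, 0, 0, 0, 1], [0, -0.06, 0, 0, 0, 0, 1], [0, -0.06, 0, 0, 0, 0, 1], [0, 0, 0, 0, 0, 0, 1], [0, 0, 0, 0, 0, 0, 1], [0, 0, 0, 0, 0, 0, 1], [0, 0, 0, 0, 0, 0, 1], [0, 0, 0, 0, 0, 0, 1]],
  ],
)

```text
time: 28.58
eef_pos: [0.5653, 0.0408, 0.0471]
orientation: [[-0.993, -0.115, 0.001], [-0.115, 0.993, -0.0], [-0.001, -0.0, -1.0]]
contact_force: [-2.7, -1.4, 7.8]
grip_width: 0.0122
gripper_force: 58.9
```

arm_command(
  motion=[
    [[0, -0.06, 0, 0, 0, 0, 1], [0, 0, 0, 0, 0, 0, 1], [0, -0.04, 0, 0, 0, 0, 1], [0, 0, 0, 0, 0, 0, 1], [0, 0, 0, 0, 0, 0, 1], [0, 0, 0, 0, 0, 0, 1], [0, 0, 0, 0, 0, 0, 1], [0, 0, 0, 0, 0, 0, 1]],
  ],
)

```text
time: 29.25
eef_pos: [0.5654, 0.0402, 0.0471]
orientation: [[-0.993, -0.115, 0.001], [-0.115, 0.993, 0.001], [-0.001, 0.001, -1.0]]
contact_force: [-2.7, 14.5, 8.1]
grip_width: 0.0124
gripper_force: 59.4
```

Shut against the stop: 14.5 N against 2.5 N of friction. Release, rise and check.

arm_command(
  motion=[
    [[0, 0, 0, 0, 0, 0, 0], [0, 0, 0, 0, 0, 0, 0], [0, 0, 0, 0, 0, 0, 0], [0, 0, 0, 0, 0, 0, 0], [0, 0, 0, 0, 0, 0, 0], [0, 0, -0.5, 0, 0, 0, 0], [0, 0, -1, 0, 0, 0, 0], [0, 0, -1, 0, 0, 0, 0]],
  ],
)

```text
time: 29.92
eef_pos: [0.5646, 0.0388, 0.097]
orientation: [[-0.993, -0.115, -0.002], [-0.115, 0.993, -0.0], [0.002, 0.0, -1.0]]
contact_force: [1.1, 0.7, 1.3]
grip_width: 0.0852
gripper_force: 0.0
```

arm_command(
  motion=[
    [[0, 0, -1, 0, 0, 0, 0], [0, 0, -1, 0, 0, 0, 0], [0, 0, -1, 0, 0, 0, 0], [0, 0, -1, 0, 0, 0, 0], [0, 0, -1, 0, 0, 0, 0], [0, 0, -0.5, 0, 0, 0, 0], [0, 0, 0, 0, 0, 0, 0], [0, 0, 0, 0, 0, 0, 0]],
  ],
)

```text
time: 30.58
eef_pos: [0.5653, 0.0389, 0.2066]
orientation: [[-0.993, -0.115, 0.001], [-0.115, 0.993, -0.0], [-0.001, -0.0, -1.0]]
contact_force: [-0.1, -0.4, -1.6]
grip_width: 0.0854
gripper_force: 0.0
```

Run:
```python
from h import *
st(); a=snap("wrist","w7.png"); lm("wrist","cover_pull",.069); corners("wrist","case",.062)
snap("top")
for t,z in (("rasp",0),("wire_brush",0),("patch_tin",0),("cement_can",0),("torque_wrench",0)): lm("top",t,z)
```

```text
t 30.58 p [0.5653 0.0389 0.2066] yaw_y 1.6862 zz [ 0.001 -0.    -1.   ] F [-0.1 -0.4 -1.6] w 0.0854 gf 0.0
wrist cover_pull 0.62 [273.2 197.7] [0.5651 0.0367 0.069 ]
wrist case 0.61 uv [274.5 184.5] rect c 564.6 39.7 wh 155.0 217.1 ang 6.57
top rasp 0.75 [319.8 262.2] [ 0.505  -0.1976  0.    ]
top rasp 0.3 [207.6 236. ] [0.572 0.061 0.   ]
top wire_brush 0.62 [366.6 272.3] [ 0.4793 -0.304   0.    ]
top patch_tin 0.63 [302.6 171. ] [ 0.7226 -0.1649  0.    ]
top cement_can 0.67 [340.7 164.4] [ 0.7366 -0.2564  0.    ]
```

View pics/w7.png

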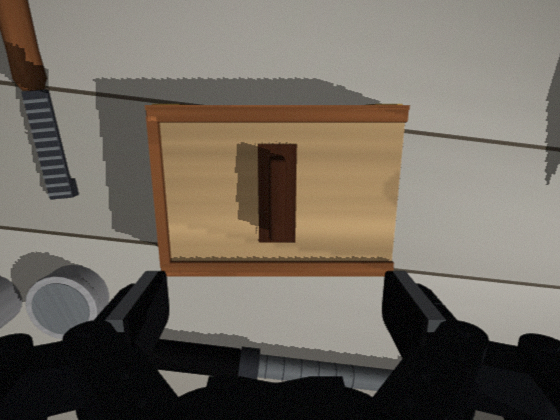

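The cover is shut against the tall wall at column 165. The pull is at (259..296, 143..242), and the bystanders are where they were. Handing in.

```bash
python3 -c "
from rig import robot
print(robot.close_job())"
```

```text
the job is handed in; nothing more can be done
None
```

The roller lies flat in the wide bay, the cover is slid shut against its stop, the other tools and tins look undisturbed, and the job was handed in at about 31 s (no verdict was returned).

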